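Fit the snap ring that keeps the display turntable on its spindle

ROBOT

A 7-joint arm with a two-finger parallel gripper is mounted at the origin on the work surface. World frame = base frame: x ahead of the robot, y to its left, z up, the work surface at z = 0. Lengths are in m, angles in rad, forces in N, time in s.
With the tool pointing down it reaches from about 0.35 to 0.9 m from the base axis. Payload 7.2 kg.
Tool frame: the origin (TCP) lies at the very end of the fingers, on their centre line; the grasp point (between the pads) lies 19 mm behind it; z points along the fingers, y is the line along which they close (so a half turn about z gives the same grasp; the last joint's range is limited). The gripper opens to 85 mm and grips with 20 to 120 N. Pads are 22 mm wide; open, the fingers measure 114 mm over their backs; the gripper's body (76 mm by 85 mm) begins 54 mm behind the grasp point. The pads swing forward as they close: fully open they stand 13 mm farther back than shut.
Start: joints at [1.061, 0.411, -0.013, 1.596, 0.006, 1.134, -0.082], TCP at [0.267, -0.565, 0.193] pointing down, gripper open.
Joint ranges: [-2.95, 2.95], [-0.29, 1.99], [-1.47, 1.44], [0.14, 2.54], [-1.03, 4.17], [0.13, 1.85], [-2.86, 2.86]. Speed limits (rad/s): [2.39, 2.39, 3.01, 3.01, 3.14, 3.14, 3.14].

INTERFACE

Orientations are given as a rotation vector (axis times angle).
In Python, from cell import sensors, capture, ticket, nets gives the robot as it stands.
- The arm moves only by the tool send_rows, never from a script. Its argument "steps" is a list of rows, each a list of 2 entries, a list of its own where there are three numbers: the shift along the world's x, y, z scaled (see below), then the turn about the world's z scaled (see below). In form: [[[x, y, z], roll], ...]. A call has 1 to 20 rows; each row is the pose to reach, as a shift and turn from the pose commanded when the call began; what a row does not reach only later rows make up. The controller multiplies each number of a shift by 0.4 m and each number of a turn by pi/2 rad. A row lasts 1/8 s, in which the tool goes at most 62.5 mm and 10.7 degrees, less where a joint would pass 70% of its speed; a pose out of reach is approached as far as the arm can. A call with a number of a shift or a turn outside -1 to 1 is refused whole. A call with a gripper value outside its range is refused whole. "claw" is the finger opening in mm, from 0 to 85.4, set as the call begins (left out, the last holds). The fingers move at their own pace and stop on an object; "force" is the grip in N (left out, the last holds). Time passes only in rows, so rows that repeat a pose let the fingers close. It gives the time, the measured TCP pose, the force, the opening and the grip force at its end, in the units of the state.
- sensors.state(): the state, without advancing time (a new reading comes with each control period).
- capture(name): name is "side" or "top" or "wrist"; returns a dict with "image" (384x512x3 uint8, blue, green, red), "mtx" (3x3 intrinsics, pixels), "distortion" ([k1, k2, p1, p2, k3] as OpenCV has them; the pictures are not rectified), "world_to_cam" (4x4, takes a point from world to camera coordinates); the wrist camera has in their place "hand_eye" (4x4, takes a point from camera to tool coordinates, whose origin is the TCP and whose axes are the flange's). Camera axes: x right, y down, z forward; pixel columns grow to the right and rows downward; lengths in m; the calibration is good to about 2 mm. A picture is of the moment at which its call begins: read the wrist's pose just before it. There is no depth.
- ticket.hand_in(): hands the job in; it is judged then, once.
Trained networks look in a picture, given as the dict that the camera call returned (one of the last four; its "shot" number tells which), for a name from the list of things; names that differ only in an ending like _2 or _b are one class to them, and where a whole thing is asked for, a point or a joint stands for the part that bears it (a point fixed in the world has none). Each returns a list of dicts, best first, with "p" (0 to 1); they miss things now and then, are a little off and sometimes report something else, mostly with a low value. They report only what shows in the picture. A call takes as long as a camera call. They do not tell look-alikes from the thing itself.
- nets.boxes_of(thing, picture): "extent" ([left, top, right, bottom] in pixels, round what is visible of it).
- nets.regions_of(thing, picture): "mask" (384x512 bool, what is visible of it) and "extent" ([left, top, right, bottom] in pixels, round what is visible of it).
The state is a dict: "time": time; "joint_pos": joint angles; "dq": joint speeds; "effort": joint torques, N m; "tool_pos": TCP position; "ee_rot": TCP orientation; "contact_force": force on the tool from outside, world axes, zero at the start; "wrist_torque": the same for the moment, N m; "width": finger opening in m; "finger_force": force on a finger pad.
Only numpy, scipy, OpenCV 4.12 (cv2) and the standard library are available. Lean on these libraries where they do the work, as an engineer would, in place of code of your own. Each camera call takes 0.05 s, during which the arm holds its last target. There are 200 camera calls.

TASK

The figure turntable on the stall needs its snap ring fitted so that the platter cannot lift off: with the upright snap-ring pliers (squeezing their handles spreads the tips) pick the open ring up by its two eyes, spread it, lower it over the spindle's head until it lies flat on the hub, and let it contract fully into the groove. Then stand the pliers back in their wooden rest. Never take the ring with the gripper itself, do not knock the figure on the platter, and leave the other things on the table where they are.

Things in the scene. Friction and masses are not known exactly. Their poses are not given: they have to be found in the camera images.
- ring: Steel snap ring lying on the table: open C, 5 thick, 59 wide, 71 long over the eyes (all mm), about 45 g. Origin: centre of the C, on the underside; +x points to the gap between the eyes, z up. Two stiff arms hinge on a back bridge at x -24.5, y +-8.5, sprung shut against a stop. Each arm has three inner lugs 17.5 from the centre; elsewhere the inside radius is 23.5.
- eye_a (a point): Middle of arm a's eye (its window), on the top face, 5 mm above the ring's underside; moves with the arm. The eye is a flat 17 x 17 mm square with a 10 x 10 mm square window right through, at ring x 33, y +11 when shut.
- eye_b (a point): The same for arm b, at ring x 33, y -11 when shut (windows 22 mm apart). With both arms at 0.23 rad the windows stand 48 mm apart and at ring x 31.
- jaw_a (a joint): Opening of arm a, rad: 0 shut, growing outwards, stop at 0.27. Spring torque 0.2 N m at 0, rising 0.9 N m per rad (3.5 N at the eye shut, 7.5 N at 0.23). Both arms need at least 0.17, best 0.23 rad, for the lugs to pass the spindle head; at 0.23 there is 1.8 mm clearance all round if the spindle axis is 2 mm in front of (ring +x) the ring's origin.
- jaw_b (a joint): Opening of arm b, the same. With the ring spread to 0.23 and best placed round the spindle, the middle between the tips is 29 mm from the spindle axis; while it contracts into the groove that grows to 33 mm, so let the tips follow outwards by 4 mm. Friction can leave it a few mm short; pins still in the windows can pull it on.
- pliers: Reverse-action pliers, upright, tips down, 125 mm high, 180 g: two halves sliding along y. Frame of half 1: origin midway between the tips at rest, at their bottom; z up; y from handle to handle. Half round about z they look and work the same. Grey handles 22 mm wide (x), z 59 to 125, outer faces at y +-33: grip at z 105. Cross bars z 58 to 71. Ears z 50 to 58, 76 long (x), one on each leg.
- plier_half (a joint): Squeeze of the pliers, m: 0 at rest (66 mm over the handles, tips 19 mm apart), stop at 0.036 (30 mm, tips 55 mm apart). Squeezing the handles moves the tips straight apart by the same amount. Spring: 8.4 N at 0, 0.14 N more per mm; a fully open ring adds about 8 N. The ring hangs on the pins by their outward pressure on the windows.
- tip_1 (a point): Bottom of the pin of half 1 (pliers y -9.5 at rest; its handle is the +y one). Each pin is 5 x 5 mm, 4 mm long; above it a shoulder 16 (x) x 8 (y) mm, that comes to lie on the eye's top face, and a leg 10 x 8 mm.
- tip_2 (a point): Bottom of the pin of half 2 (pliers y +9.5 at rest; its handle is the -y one).
- rest_top (a point): Fixed wooden tool rest, 70 mm high: this point is midway between its two blocks, at the height of their flat tops. Blocks at x +-22 to +-40, 80 mm long in y, base 100 x 92 mm. The ears of the pliers lie across both blocks, pliers x along rest x, pliers origin 50 mm below this point. Lips 6 mm high bound the tops at x +-41 and y +-36.
- groove (a point): On the axis of the turntable's fixed spindle, at the hub's flat face (60 mm above the table, diameter 72), which is the groove's lower edge. Groove diameter 33, 7 mm high. Above it the head: diameter 40 up to 19 mm above this point, tapering to 34 at 23 mm, its end. The ring belongs flat on the hub, lugs in the groove, any way round.
- figure_foot (a point): Foot of the blue vinyl figure fixed on the white platter (diameter 220, top 34 mm above the table), 80 mm from the spindle axis. The figure is 60 mm wide over the arms, 115 mm high. The platter turns stiffly on the spindle and may start at any angle; five flat brass coins are fixed on it.
- phone: Bystander: black phone 72 x 147 x 8, flat (mm). Origin: centre of its underside.
- tin: Bystander: round steel tin, diameter 84, 19 high (mm). Origin: centre of its underside.
- puck: Bystander: white rounded square case 62 x 62 x 20 (mm). Origin: centre of its underside.
- stapler: Bystander: lime stapler 30 x 105 x 35 (mm). Origin: centre of its underside.
- washer: Bystander: plain closed steel washer, outer diameter 60, hole 42, 4 thick: not the snap ring (mm). Origin: centre of its underside.
- coins: Bystander: roll of brass coins standing, diameter 32, 12 high (mm). Origin: centre of its underside.
- bottle: Bystander: clear bottle with green cap, diameter 48, 140 high (mm). Origin: centre of its underside.
- small_figure: Bystander: loose blue vinyl figure like the one on the platter, about 60 wide over the arms, 115 high (mm). Origin: centre of its underside.
Mind the look-alikes: they are no part of the job. There is more than one size of the pliers; the one meant has the size given above.

How it is judged:
By the outcome, as a careful person would: the job done as asked, in the order asked, and still so for the second after the job is handed in, with the robot touching nothing.
It also fails if it takes over 66 s, if anything falls off the work surface, if the arm or the gripper's body presses on something with over 40 N, if the wrist force passes 120 N, or if a joint passes its speed limit or range.

## Working session

There is one attempt and no reset: what is moved stays moved. The work goes in short steps, Python scripts to look and compute and a tool call to move; the robot and the scene stay as the last step left them, time stands still between calls to the robot, and variables do not carry over. Pictures are saved under pics/ and viewed, at most 10 in all, crops included, and the job is handed in when it is done.

Besides the shell and the picture viewer there is one more tool, called as name(argument=value, ...), one argument or row to a line, values as JSON. send_rows: Moves the arm, as the interface text tells. Shifts and turns lie within -1 to 1; 1 stands for 0.4 m of shift or pi/2 rad of turn. Its arguments: {"type":"object","properties":{"steps":{"type":"array"},"claw":{"type":"number"},"force":{"type":"number"}},"required":["steps"]}

```bash
mkdir -p pics; ls; cat > h.py <<'E'
import numpy as np, cv2
from cell import sensors, capture, ticket, nets
from scipy.spatial.transform import Rotation as R
def wcam(p,st=None):
    "return (M world->cam) for picture"
    if 'world_to_cam' in p: return np.array(p['world_to_cam'])
    T=np.eye(4);T[:3,:3]=R.from_rotvec(st['ee_rot']).as_matrix();T[:3,3]=st['tool_pos']
    return np.linalg.inv(T@np.array(p['hand_eye']))
def proj(P,p,M):
    P=np.atleast_2d(np.array(P,float))
    return cv2.projectPoints(P,cv2.Rodrigues(M[:3,:3])[0],M[:3,3],np.array(p['mtx']),np.array(p['distortion']))[0].reshape(-1,2)
def back(uv,z,p,M):
    uv=np.array(uv,float).reshape(-1,1,2)
    n=cv2.undistortPoints(uv,np.array(p['mtx']),np.array(p['distortion'])).reshape(-1,2)
    d=np.c_[n,np.ones(len(n))]@M[:3,:3]
    c=-M[:3,:3].T@M[:3,3]
    return c+d*((z-c[2])/d[:,2])[:,None]
E
python3 - <<'E'
from h import *
st=sensors.state();print(st['time'],st['tool_pos'],st['ee_rot'],st['width'])
ims=[]
for n in('top','side'):
    p=capture(n);M=wcam(p);ims.append(p['image'])
    print(n,'cam',-M[:3,:3].T@M[:3,3],p['mtx'][0][0])
    for t in['ring','pliers','rest_top','groove','figure_foot','washer','tin','puck','phone','stapler','coins','bottle','small_figure']:
        try:
            for b in nets.boxes_of(t,p)[:3]:
                e=b['extent'];c=[(e[0]+e[2])/2,(e[1]+e[3])/2]
                print(t,round(b['p'],2),np.round(e),back(c,0.0,p,M)[0][:2].round(3))
        except Exception as x: print(t,x)
    cv2.imwrite(f'pics/{n}0.png',cv2.resize(p['image'],(800,600),interpolation=cv2.INTER_CUBIC))
E
```

```text
pics
0.0 [ 0.26696074 -0.56451021  0.19234866] [-3.06375007e+00 -6.87998842e-01  6.82925818e-04] 0.0855844179997892
top cam [ 0.28911913 -0.00951997  1.38151591] 418.26934549327007
pliers 0.71 [341. 222. 376. 252.] [ 0.359 -0.296]
pliers 0.61 [347. 138. 359. 155.] [ 0.667 -0.295]
pliers 0.5 [339. 172. 365. 195.] [ 0.538 -0.284]
rest_top 0.65 [327. 169. 366. 200.] [ 0.533 -0.267]
groove 0.94 [237. 123. 300. 195.] [ 0.628 -0.007]
groove 0.58 [385. 155. 408. 176.] [ 0.597 -0.438]
groove 0.2 [180. 185. 184. 194.] [0.529 0.286]
figure_foot 0.84 [238. 124. 303. 193.] [ 0.629 -0.014]
figure_foot 0.39 [331. 168. 368. 202.] [ 0.531 -0.276]
washer 0.51 [304. 207. 320. 222.] [ 0.437 -0.147]
washer 0.3 [236. 127. 304. 193.] [ 0.625 -0.013]
tin 0.68 [386. 153. 409. 179.] [ 0.595 -0.441]
tin 0.35 [174. 191. 179. 202.] [0.506 0.304]
puck 0.75 [211. 210. 232. 232.] [0.42  0.152]
phone 0.66 [247. 217. 291. 257.] [ 0.366 -0.003]
stapler 0.64 [390. 210. 423. 223.] [ 0.424 -0.457]
bottle 0.71 [197. 129. 218. 151.] [0.7   0.202]
small_figure 0.71 [123. 154. 146. 174.] [0.622 0.45 ]
side cam [-0.04675887 
[... 437 characters left out ...]
-0.033]
figure_foot 0.49 [324. 120. 346. 138.] [ 0.603 -0.465]
washer 0.75 [ 96. 266. 119. 301.] [0.634 0.436]
washer 0.54 [302. 196. 322. 210.] [ 0.436 -0.144]
washer 0.44 [301. 126. 328. 165.] [ 0.598 -0.348]
tin 0.83 [321. 123. 347. 141.] [ 0.593 -0.448]
puck 0.72 [227. 251. 260. 280.] [0.423 0.151]
phone 0.76 [271. 229. 328. 259.] [ 0.364 -0.005]
phone 0.66 [201. 153. 271. 220.] [ 0.649 -0.031]
stapler 0.82 [364. 140. 388. 166.] [ 0.427 -0.461]
coins 0.5 [259. 154. 273. 162.] [ 0.672 -0.189]
bottle 0.67 [159. 190. 177. 228.] [0.725 0.173]
bottle 0.36 [158. 272. 189. 289.] [0.519 0.311]
bottle 0.34 [292. 139. 336. 184.] [ 0.548 -0.286]
small_figure 0.78 [ 97. 266. 120. 302.] [0.631 0.436]
```

View pics/top0.png

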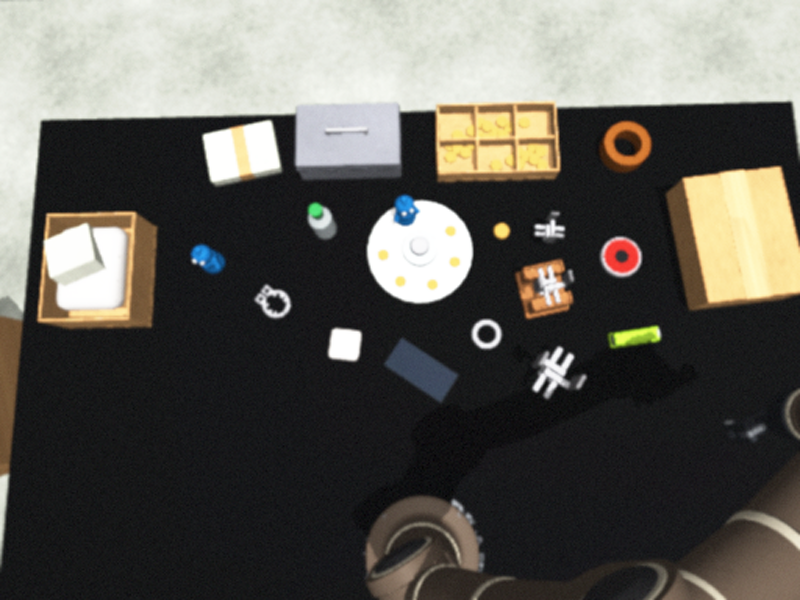

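View pics/side0.png

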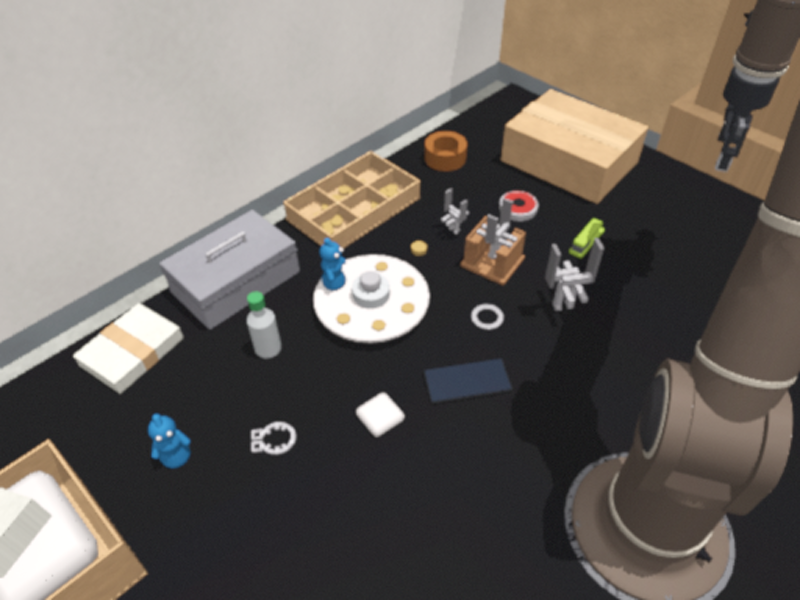

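The top view shows three pliers (800x600 px): a small one at (550,228), one in the wooden rest at (548,288), and a large one at (558,372). The open ring with eyes is at (273,300), the plain washer at (487,334) and the spindle at (419,246). By size the pliers in the rest are the likely ones, so I'll check with a crop.

```bash
python3 - <<'E'
from h import *
p=capture('top');M=wcam(p);s=1.5625
for n,u,z in[('rest pl',(548,286),.12),('big',(556,372),.1),('small',(550,228),.08),('ring',(275,302),.003),('eyes',(263,296),.003),('spindle',(420,246),.08),('fig',(404,212),.1),('washer',(487,334),.002)]:
    print(n,back((u[0]/s,u[1]/s),z,p,M)[0].round(3))
c=p['image'][125:260,300:400];cv2.imwrite('pics/c1.png',cv2.resize(c,(444,600),interpolation=cv2.INTER_CUBIC))
w=capture('wrist');print(np.round(w['hand_eye'],3),np.round(w['mtx'],1),w['distortion'])
E
```

```text
rest pl [ 0.518 -0.257  0.12 ]
big [ 0.351 -0.267  0.1  ]
small [ 0.645 -0.276  0.08 ]
ring [0.517 0.305 0.003]
eyes [0.53  0.331 0.003]
spindle [ 0.614 -0.009  0.08 ]
fig [0.681 0.022 0.1  ]
washer [ 0.439 -0.146  0.002]
[[ 0.001 -0.957 -0.289  0.073]
 [ 1.     0.001  0.    -0.   ]
 [ 0.    -0.289  0.957 -0.181]
 [ 0.     0.     0.     1.   ]] [[335.3   0.  256.4]
 [  0.  335.3 183.2]
 [  0.    0.    1. ]] [-0.02158662  0.          0.          0.          0.        ]
```

View pics/c1.png

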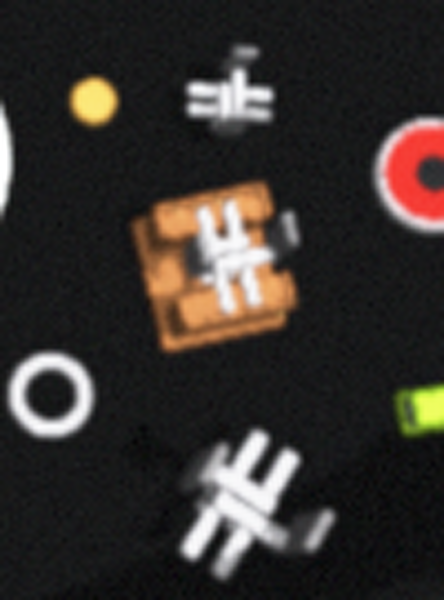

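Handle spans are about 45, 62 and 87 mm. The middle pliers, at crop (240,250) in the rest, fit the 66 mm given. I'll move the wrist over them to measure.

send_rows(
  steps=[
    [[0.625,0.7625,0.2],-0.1],
    [[0.625,0.7625,0.2],-0.1],
    [[0.625,0.7625,0.2],-0.1],
    [[0.625,0.7625,0.2],-0.1],
    [[0.625,0.7625,0.2],-0.1],
    [[0.625,0.7625,0.2],-0.1],
    [[0.625,0.7625,0.2],-0.1],
    [[0.625,0.7625,0.2],-0.1],
    [[0.625,0.7625,0.2],-0.1],
    [[0.625,0.7625,0.2],-0.1],
  ],
  claw=85,
)

```text
time: 2.75
tool_pos: [0.5161, -0.2615, 0.2729]
ee_rot: [3.11, 0.442, -0.001]
contact_force: [0.0, -0.7, 0.6]
width: 0.0847
finger_force: 0.0
```

```bash
python3 - <<'E'
from h import *
st=sensors.state();print(st['time'],st['tool_pos'],R.from_rotvec(st['ee_rot']).as_matrix().round(3).tolist(),np.round(st['joint_pos'],2))
p=capture('wrist');M=wcam(p,st)
np.savez('w1.npz',img=p['image'],mtx=p['mtx'],distortion=p['distortion'],M=M)
for t in('pliers','rest_top'):
  for b in nets.regions_of(t,p)[:3]: print(t,b['p'],b['extent'])
cv2.imwrite('pics/w1.png',cv2.resize(p['image'],(800,600),interpolation=cv2.INTER_CUBIC))
E
```

```text
2.75 [ 0.51611107 -0.26150986  0.27291705] [[0.96, 0.278, -0.001], [0.278, -0.96, -0.0], [-0.001, 0.0, -1.0]] [ 0.51  0.28 -0.15  1.59  0.05  1.27 -0.94]
pliers 0.7 [279.0, 1.9, 331.0, 66.1]
pliers 0.65 [229.0, 109.7, 301.2, 179.1]
pliers 0.56 [180.0, 237.9, 261.0, 341.7]
rest_top 0.71 [229.1, 93.5, 300.9, 182.4]
```

View pics/w1.png

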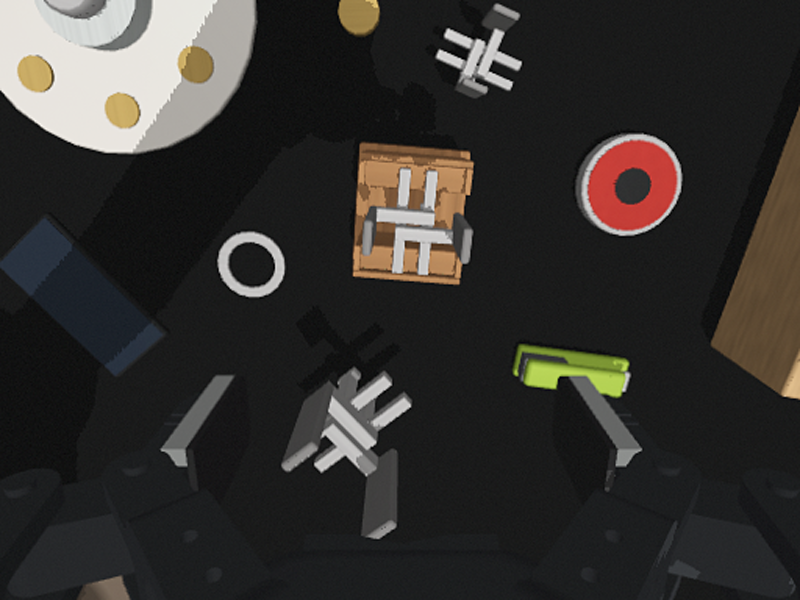

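Wrist picture (800x600 px): pliers in the rest at (416,222), with ear ends near (404,169), (432,171), (397,273) and (423,275). The handles are at (368,230) and (463,238), the small pliers at (478,55), and the big ones at (350,430). I'll fit a pose and check it with an overlay.

```bash
cat > ov.py <<'E'
from h import *
def box(x0,x1,y0,y1,z0,z1):
    return np.array([[x,y,z] for x in(x0,x1) for y in(y0,y1) for z in(z0,z1)])
ED=[(0,1),(2,3),(4,5),(6,7),(0,2),(1,3),(4,6),(5,7),(0,4),(1,5),(2,6),(3,7)]
def place(P,x,y,z,a):
    c,s=np.cos(a),np.sin(a);return np.asarray(P)@np.array([[c,s,0],[-s,c,0],[0,0,1]])+[x,y,z]
def draw(img,p,M,boxes,pose,s,col):
    for b in boxes:
        q=(proj(place(b,*pose),p,M)*s).astype(int)
        for i,j in ED: cv2.line(img,tuple(map(int,q[i])),tuple(map(int,q[j])),col,1,cv2.LINE_AA)
E
python3 - <<'E'
from ov import *
d=np.load('w1.npz');p=dict(mtx=d['mtx'],distortion=d['distortion']);M=d['M'];s=1.5625
e=np.array([(404.5,169),(432,171),(397,273),(423,275)])/s
E=back(e,.078,p,M);print(E.round(4),E.mean(0))
v=E[:2].mean(0)-E[2:].mean(0);print(np.linalg.norm(v),np.degrees(np.arctan2(v[1],v[0])))
c=E.mean(0);a=np.arctan2(v[1],v[0])
# rest orientation from front base corners
r=back(np.array([(360,143),(470,152),(354,277),(460,284)])/s,[.076,.076,.0,.0][0],p,M);print(r.round(3))
img=cv2.resize(d['img'],None,fx=5,fy=5,interpolation=cv2.INTER_CUBIC)
pose=(c[0],c[1],.02,a)
pl=[box(-.011,.011,.025,.033,.059,.125),box(-.011,.011,-.033,-.025,.059,.125),box(-.038,.038,-.0135,-.0055,.05,.058),box(-.038,.038,.0055,.0135,.05,.058)]
draw(img,p,M,pl,pose,5,(0,255,0))
rb=[box(.022,.040,-.04,.04,0,.07),box(-.04,-.022,-.04,.04,0,.07)]
draw(img,p,M,rb,(c[0],c[1],0,a),5,(0,0,255))
print(pose, np.degrees(a))
cv2.imwrite('pics/ov1.png',img[420:960,1080:1580])
E
```

```text
[[ 0.5602 -0.2514  0.078 ]
 [ 0.5643 -0.2703  0.078 ]
 [ 0.486  -0.2674  0.078 ]
 [ 0.4899 -0.2864  0.078 ]] [ 0.52508721 -0.26886154  0.078     ]
0.07600355706582695 12.162611718840514
[[ 0.568 -0.217  0.076]
 [ 0.584 -0.292  0.076]
 [ 0.473 -0.237  0.076]
 [ 0.49  -0.315  0.076]]
(np.float64(0.5250872112281114), np.float64(-0.2688615429094729), 0.02, np.float64(0.21227762013541382)) 12.162611718840514
```

View pics/ov1.png

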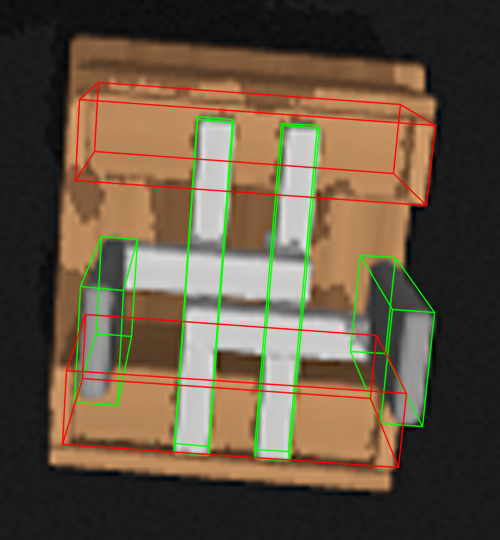

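The overlay matches the pliers in the rest (ears 76.0 mm), so they have the right size. I'll descend onto the handles and take hold with a slight squeeze.

send_rows(
  steps=[
    [[0.0225,-0.0185,-0.1],-0.044],
    [[0.0225,-0.0185,-0.2],-0.044],
    [[0.0225,-0.0185,-0.3],-0.044],
    [[0.0225,-0.0185,-0.425],-0.044],
    [[0.0225,-0.0185,-0.425],-0.044],
    [[0.0225,-0.0185,-0.425],-0.044],
  ],
)

```text
time: 3.65
tool_pos: [0.5271, -0.2681, 0.1049]
ee_rot: [3.123, 0.337, 0.002]
contact_force: [0.2, 0.1, -0.4]
width: 0.0849
finger_force: 0.0
```

send_rows(
  steps=[
    [[0,0,0],0],
    [[0,0,0],0],
    [[0,0,0],0],
    [[0,0,0],0],
    [[0,0,0],0],
  ],
  claw=63,
  force=40,
)

```text
time: 4.28
tool_pos: [0.5262, -0.2674, 0.1033]
ee_rot: [3.123, 0.338, 0.0]
contact_force: [0.2, 0.2, -0.6]
width: 0.0631
finger_force: 0.0
```

send_rows(
  steps=[
    [[0,0,0],0],
    [[0,0,0],0],
    [[0,0,0],0],
  ],
  claw=61,
  force=40,
)

```text
time: 4.65
tool_pos: [0.5262, -0.2674, 0.1031]
ee_rot: [-3.123, -0.338, 0.0]
contact_force: [0.8, -0.4, -0.7]
width: 0.0611
finger_force: 0.0
```

```bash
python3 - <<'E'
from h import *
st=sensors.state();print(st['time'],st['tool_pos'],st['finger_force'],st['width'])
p=capture('wrist');M=wcam(p,st)
cv2.imwrite('pics/w2.png',cv2.resize(p['image'],(800,600),interpolation=cv2.INTER_CUBIC))
E
```

```text
4.65 [ 0.52619235 -0.26737528  0.10314595] 0.0 0.06106911474541576
```

View pics/w2.png

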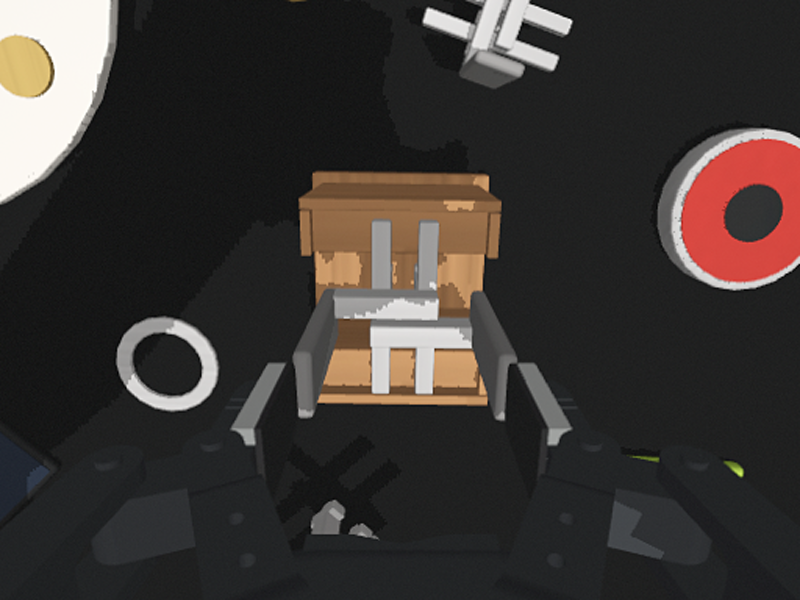

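The width reached 61 mm with no force. In the picture the finger tips (285,365) and (515,365) sit nearer the camera than the handle tops (305,415), so the pads are still above the handles. I'll reopen, go 25 mm lower and probe.

send_rows(
  steps=[
    [[0,0,0],0],
    [[0,0,0],0],
    [[0,0,0],0],
    [[0,0,-0.03],0],
    [[0,0,-0.062],0],
    [[0,0,-0.062],0],
  ],
  claw=85,
)

```text
time: 5.45
tool_pos: [0.525, -0.2669, 0.0766]
ee_rot: [-3.122, -0.338, 0.004]
contact_force: [0.4, -0.9, 0.2]
width: 0.0852
finger_force: 0.0
```

send_rows(
  steps=[
    [[0,0,0],0],
    [[0,0,0],0],
    [[0,0,0],0],
    [[0,0,0],0],
    [[0,0,0],0],
  ],
  claw=63,
  force=40,
)

```text
time: 6.08
tool_pos: [0.5267, -0.2681, 0.079]
ee_rot: [3.122, 0.337, 0.002]
contact_force: [0.7, -3.0, 5.6]
width: 0.0629
finger_force: 10.5
```

```bash
python3 - <<'E'
from h import *
st=sensors.state();print(st['time'],st['tool_pos'],st['finger_force'],st['width'])
p=capture('wrist');cv2.imwrite('pics/w3w.png',p['image'])
q=capture('side');M=wcam(q);t=np.array(st['tool_pos']);print('tcp',proj([t,t+[0,0,.05]],q,M).round(1).tolist())
c=q['image'][100:190,270:360];a=cv2.resize(c,(400,400),interpolation=cv2.INTER_CUBIC);a=cv2.convertScaleAbs(a,alpha=1.6,beta=25)
b=p['image'][150:384,100:412];b=cv2.resize(b,(400,300),interpolation=cv2.INTER_CUBIC)
im=np.zeros((400,800,3),np.uint8);im[:,:400]=a;im[:300,400:]=b;cv2.imwrite('pics/w3.png',im)
E
```

```text
6.075 [ 0.52672065 -0.26807206  0.07901384] 10.467423498630524 0.06290966150464272
tcp [[317.8, 149.2], [319.4, 136.8]]
```

View pics/w3.png

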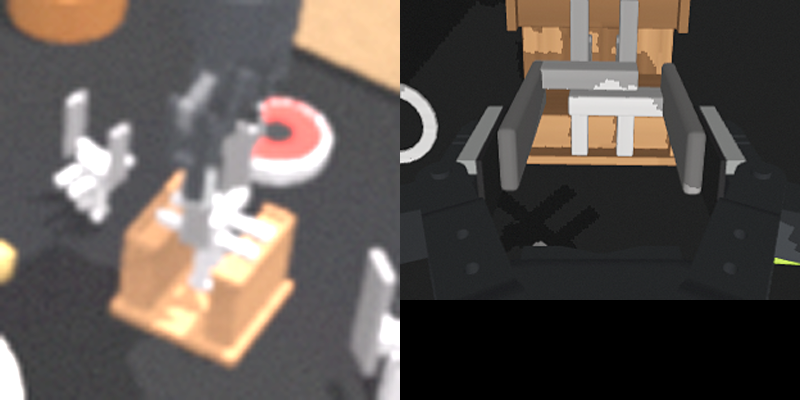

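The pads now touch the handles (10.5 N), but only near the top. Side crop: the fingers at (190,140) and (240,90) are well above the reported TCP at (212,219). I'll reopen and lower another 24 mm to get the pads to pliers z 105.

send_rows(
  steps=[
    [[0,0,0],0],
    [[0,0,0],0],
    [[0,0,0],0],
    [[0,0,-0.03],0],
    [[0,0,-0.06],0],
    [[0,0,-0.06],0],
  ],
  claw=85,
)

```text
time: 6.92
tool_pos: [0.5251, -0.2669, 0.0526]
ee_rot: [-3.122, -0.338, 0.004]
contact_force: [1.2, 0.1, -1.1]
width: 0.0851
finger_force: 0.0
```

send_rows(
  steps=[
    [[0,0,0],0],
    [[0,0,0],0],
    [[0,0,0],0],
    [[0,0,0],0],
    [[0,0,0],0],
    [[0,0,0],0],
  ],
  claw=63,
  force=40,
)

```text
time: 7.68
tool_pos: [0.5267, -0.2678, 0.0549]
ee_rot: [3.123, 0.338, 0.002]
contact_force: [0.8, -3.0, 4.7]
width: 0.0634
finger_force: 10.0
```

send_rows(
  steps=[
    [[0,0,0.06],0],
    [[0,0,0.16],0],
    [[0,0,0.3],0],
    [[0,0,0.3],0],
    [[0.058,0.15,0.3],0.1],
    [[0.058,0.3,0.3],0.2],
    [[0.058,0.45,0.3],0.3],
    [[0.058,0.6,0.3],0.35],
    [[0.058,0.62,0.3],0.35],
    [[0.058,0.62,0.3],0.35],
    [[0.058,0.62,0.3],0.35],
  ],
)

```text
time: 9.05
tool_pos: [0.5489, -0.0214, 0.1736]
ee_rot: [2.916, 1.169, -0.003]
contact_force: [-0.9, -0.2, -1.6]
width: 0.0633
finger_force: 8.8
```

```bash
python3 - <<'E'
from h import *
st=sensors.state();print(st['time'],st['tool_pos'],st['finger_force'],st['width'])
p=capture('wrist');M=wcam(p,st)
np.savez('w4.npz',img=p['image'],mtx=p['mtx'],distortion=p['distortion'],M=M)
q=capture('top');np.savez('t4.npz',img=q['image'],mtx=q['mtx'],distortion=q['distortion'],M=wcam(q))
for b in nets.boxes_of('pliers',p)[:2]: print(b)
for b in nets.boxes_of('groove',p)[:2]: print(b)
cv2.imwrite('pics/w4.png',cv2.resize(p['image'],(800,600),interpolation=cv2.INTER_CUBIC))
E
```

```text
9.05 [ 0.54892662 -0.02137546  0.17357916] 8.765481412410736 0.06333199595654047
{'extent': [463.5, 235.9, 512.0, 311.3], 'p': 0.83}
{'extent': [158.1, 158.4, 355.1, 338.4], 'p': 0.59}
{'extent': [179.9, 0.0, 415.5, 210.4], 'p': 0.94}
```

View pics/w4.png

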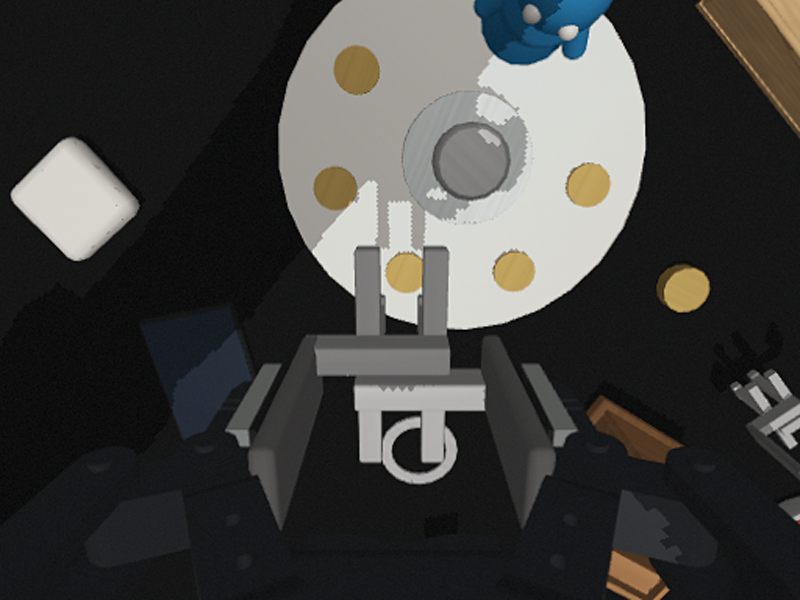

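Wrist picture: the pliers are held level, with ear ends at (367,248), (436,248), (371,462) and (433,462). The hub disc is at (467,157) and the spindle head at (471,161). The figure is at (545,25), away from the robot.

```bash
python3 - <<'E'
from ov import *
from scipy.optimize import least_squares
d=np.load('w4.npz');p=dict(mtx=d['mtx'],distortion=d['distortion']);M=d['M'];s=1.5625
st=sensors.state();T=np.array(st['tool_pos'])
A=R.from_rotvec(st['ee_rot']).as_matrix()
e=np.array([(367,248),(436,248),(371,462),(433,462)])/s
for z in(-.015,-.023,-.03):
    E=back(e,T[2]-z,p,M);Et=(E-T)@A
    print('ears tool',z,(Et[:2].mean(0)-Et[2:].mean(0))[:2].round(4),'c',Et.mean(0).round(4),'sep',(Et[1]-Et[0])[1].round(4),(Et[3]-Et[2])[1].round(4))
h=back(np.array([(402,157),(532,157),(467,91),(467,223)])/s,.06,p,M);print('hub',h.round(4),h.mean(0))
k=back(np.array([(433,161),(510,161),(471,123),(471,199)])/s,.079,p,M);print('head',k.round(4),k.mean(0), np.linalg.norm(k[0]-k[1]))
g=back(np.array([(278,150),(646,150)])/s,.034,p,M);print('plat',g.round(4))
# circle fit of platter edge
for nm in('w4',):
    hsv=cv2.cvtColor(d['img'],cv2.COLOR_BGR2HSV)
f=back(np.array([[545,25]])/s,.12,p,M);print('fig',f)
# hub via Top
d=np.load('t4.npz');q=dict(mtx=d['mtx'],distortion=d['distortion'])
# ring in top picture, threshold
im=d['img'];c=im[175:210,155:195];m=(c.min(2)>90).astype(np.uint8);ys,xs=np.nonzero(m)
P=back(np.c_[xs+155,ys+175],.005,q,d['M']);print(len(P),P.mean(0));np.save('ringtop.npy',P)
u,sv,vt=np.linalg.svd(P[:,:2]-P[:,:2].mean(0));print('axis',np.degrees(np.arctan2(vt[0][1],vt[0][0])),sv, ((P[:,:2]-P[:,:2].mean(0))@vt[0]).min(),((P[:,:2]-P[:,:2].mean(0))@vt[0]).max())
E
```

```text
ears tool -0.015 [ 0.0803 -0.0003] c [-0.0051  0.0002 -0.015 ] sep 0.0222 0.0228
ears tool -0.023 [ 0.0764 -0.0003] c [-0.0013  0.0001 -0.023 ] sep 0.0211 0.0217
ears tool -0.03 [ 0.073  -0.0003] c [ 0.0019  0.0001 -0.03  ] sep 0.0202 0.0207
hub [[ 0.5907  0.0184  0.06  ]
 [ 0.6399 -0.0329  0.06  ]
 [ 0.639   0.0172  0.06  ]
 [ 0.5899 -0.0334  0.06  ]] [ 0.61487575 -0.00765754  0.06      ]
head [[ 0.6009  0.0063  0.079 ]
 [ 0.6283 -0.0222  0.079 ]
 [ 0.6274  0.0056  0.079 ]
 [ 0.6009 -0.0217  0.079 ]] [ 0.61437055 -0.00800767  0.079     ] 0.03948922695071401
plat [[ 0.5418  0.0735  0.034 ]
 [ 0.6934 -0.0843  0.034 ]]
fig [[0.67126512 0.01495689 0.12      ]]
255 [0.51885143 0.30990689 0.005     ]
axis -128.59493838719658 [0.36014774 0.27637304] -0.03719615373655355 0.040267395252907484
```

send_rows(
  steps=[
    [[-0.06,0.15,0],0.05],
    [[-0.12,0.3,0],0.1],
    [[-0.152,0.45,0],0.145],
    [[-0.152,0.6,0],0.145],
    [[-0.152,0.708,-0.06],0.145],
    [[-0.152,0.708,-0.125],0.145],
    [[-0.152,0.708,-0.125],0.145],
    [[-0.152,0.708,-0.125],0.145],
  ],
)

```text
time: 10.25
tool_pos: [0.4894, 0.2631, 0.1252]
ee_rot: [2.763, 1.494, 0.001]
contact_force: [0.4, 0.7, -1.7]
width: 0.063
finger_force: 8.8
```

```bash
python3 - <<'E'
from h import *
st=sensors.state();print(st['time'],st['tool_pos'],st['ee_rot'],st['finger_force'],st['width'])
p=capture('wrist');M=wcam(p,st)
np.savez('w5.npz',img=p['image'],mtx=p['mtx'],distortion=p['distortion'],M=M)
for t in('ring','eye_a'):
  for b in nets.boxes_of(t,p)[:3]: print(t,b)
c=p['image'][0:192,128:384]
cv2.imwrite('pics/w5.png',cv2.resize(c,(800,600),interpolation=cv2.INTER_CUBIC))
E
```

```text
10.25 [0.48940407 0.26309046 0.12518943] [2.76312824e+00 1.49428395e+00 1.02972618e-03] 8.767299056053162 0.06304953456626167
ring {'extent': [219.0, 65.1, 288.9, 148.3], 'p': 0.97}
eye_a {'extent': [223.4, 64.1, 254.2, 141.1], 'p': 0.91}
eye_a {'extent': [257.3, 67.5, 286.4, 143.1], 'p': 0.77}
```

View pics/w5.png

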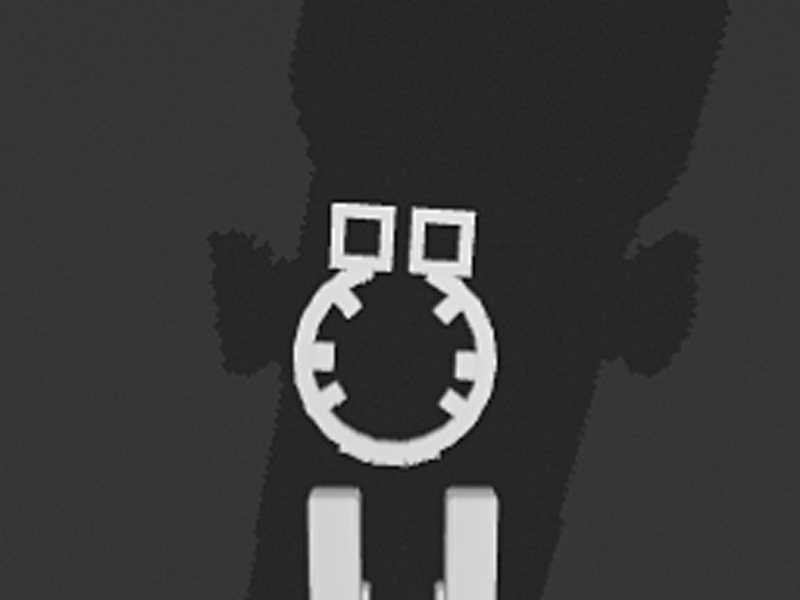

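Crop: ring eyes' windows at (362,238) and (443,242), C centre at about (395,360). This is the open ring. I'll compute the window centres.

```bash
python3 - <<'E'
from h import *
d=np.load('w5.npz');p=dict(mtx=d['mtx'],distortion=d['distortion']);M=d['M']
st=sensors.state();T=np.array(st['tool_pos']);A=R.from_rotvec(st['ee_rot']).as_matrix()
g=cv2.cvtColor(d['img'],cv2.COLOR_BGR2GRAY)[55:152,210:300];S=8
m=(cv2.resize(g,None,fx=S,fy=S,interpolation=cv2.INTER_CUBIC)>125).astype(np.uint8)
n,l,sta,cen=cv2.connectedComponentsWithStats(1-m)
C=[]
for i in range(1,n):
    if 2000<sta[i,4]<12000:
        c=(cen[i]+.5)/S-.5+[210,55]
        W=back(c,.0035,p,M)[0];C.append(W);print(sta[i,4],c.round(1),W.round(4),((W-T)@A).round(4))
C=np.array(C);v=C[1]-C[0];print('sep',np.linalg.norm(v),'pairdir',np.degrees(np.arctan2(v[1],v[0])),'mid',C.mean(0))
t=np.degrees(np.arctan2(A[1,0],A[0,0]));print('toolx',t)
mid=C.mean(0)
print('tcp target (pliers off tool x -.001):',mid-A@[-.001,0,0])
print(nets and T)
E
```

```text
8485 [243.5  75.4] [0.5226 0.3354 0.0035] [ 0.0782 -0.012   0.1222]
8294 [268.8  77.1] [0.5401 0.3224 0.0035] [0.0768 0.0098 0.1222]
sep 0.021838600497698556 pairdir -36.74260098153193 mid [0.53130634 0.32891245 0.0035    ]
toolx 56.81647338490145
tcp target (pliers off tool x -.001): [0.53185366 0.32974937 0.00350147]
[0.48958785 0.26334725 0.12559236]
```

send_rows(
  steps=[
    [[0.05,0.08,0],-0.02],
    [[0.106,0.166,0],-0.0395],
    [[0.106,0.166,-0.1],-0.0395],
    [[0.106,0.166,-0.18],-0.0395],
    [[0.106,0.166,-0.195],-0.0395],
    [[0.106,0.166,-0.195],-0.0395],
    [[0.106,0.166,-0.195],-0.0395],
  ],
)

```text
time: 11.28
tool_pos: [0.5321, 0.3308, 0.0483]
ee_rot: [-2.807, -1.41, -0.004]
contact_force: [-0.4, -0.1, -1.9]
width: 0.063
finger_force: 8.8
```

```bash
python3 - <<'E'
from h import *
st=sensors.state();t=np.array(st['tool_pos']);A=R.from_rotvec(st['ee_rot']).as_matrix()
print(st['time'],t,np.degrees(np.arctan2(A[1,0],A[0,0])),A[2],st['contact_force'],st['finger_force'])
print('err tool',(np.array([.5319,.3297,0])-t)@A)
E
```

```text
11.275 [0.53210429 0.3307861  0.04826395] 53.32427416181593 [ 0.00265499  0.00101521 -0.99999596] [-0.41859715 -0.10283917 -1.88030709] 8.76632273197174
err tool [-0.00112124  0.00043587  0.04826161]
```

send_rows(
  steps=[
    [[-0.0005,-0.0025,-0.005],0],
    [[-0.0005,-0.0025,-0.012],0],
    [[-0.0005,-0.0025,-0.018],0],
    [[-0.0005,-0.0025,-0.022],0],
    [[-0.0005,-0.0025,-0.026],0],
    [[-0.0005,-0.0025,-0.03],0],
    [[-0.0005,-0.0025,-0.03],0],
  ],
)

```text
time: 12.15
tool_pos: [0.5315, 0.3303, 0.0357]
ee_rot: [-2.807, -1.41, -0.004]
contact_force: [-1.5, 0.4, 6.1]
width: 0.0629
finger_force: 9.3
```

send_rows(
  steps=[
    [[0,0,0.003],0],
    [[0,0,0.005],0],
    [[0,0,0.005],0],
    [[0,0,0.005],0],
  ],
  claw=56,
  force=40,
)

```text
time: 12.65
tool_pos: [0.5315, 0.3297, 0.037]
ee_rot: [-2.807, -1.41, -0.003]
contact_force: [1.1, 0.9, 5.6]
width: 0.0564
finger_force: 14.1
```

```bash
python3 - <<'E'
from h import *
st=sensors.state();print(st['time'],st['tool_pos'],st['contact_force'],st['finger_force'],st['width'])
E
```

```text
12.65 [0.53152689 0.32965668 0.03696697] [1.08418626 0.93412341 5.62560355] 14.116388708353043 0.056394718538844944
```

send_rows(
  steps=[
    [[0,0,0.003],0],
    [[0,0,0.006],0],
    [[0,0,0.01],0],
    [[0,0,0.01],0],
    [[0,0,0.01],0],
  ],
  claw=32.5,
  force=60,
)

```text
time: 13.28
tool_pos: [0.5307, 0.3293, 0.0405]
ee_rot: [-2.807, -1.411, 0.0]
contact_force: [0.8, -0.6, 5.0]
width: 0.0328
finger_force: 20.8
```

```bash
python3 - <<'E'
from h import *
st=sensors.state();print(st['time'],st['tool_pos'],st['contact_force'],st['finger_force'],st['width'])
p=capture('top');print(nets.boxes_of('ring',p)[:2])
E
```

```text
13.275 [0.53073648 0.32931254 0.04045529] [ 0.80915053 -0.62042412  4.951431  ] 20.793485641479492 0.03280071027683341
[]
```

send_rows(
  steps=[
    [[0,0,0.01],0],
    [[0,0,0.03],0],
    [[0,0,0.07],0],
    [[0,0,0.13],0],
    [[0,0,0.22],0],
    [[0,0,0.32],0],
    [[0,0,0.375],0],
    [[0,0,0.375],0],
    [[0,0,0.375],0],
  ],
)

```text
time: 14.5
tool_pos: [0.5303, 0.3287, 0.1896]
ee_rot: [2.807, 1.41, -0.002]
contact_force: [0.5, -1.8, -2.2]
width: 0.0327
finger_force: 20.4
```

```bash
python3 - <<'E'
from h import *
st=sensors.state();T=np.array(st['tool_pos']);A=R.from_rotvec(st['ee_rot']).as_matrix()
print(st['time'],T,st['contact_force'],st['finger_force'],st['width'])
p=capture('wrist');M=wcam(p,st)
for t in('ring','eye_a','pliers'):
  for b in nets.regions_of(t,p)[:2]: print(t,b['p'],b['extent'],b['mask'].sum())
# predicted ring geometry
for z in(.03,.036,.045):
  P=np.array([[-.001-.031+.0*0-.029,0,z],[-.033,.034,z],[-.033,-.034,z],[.008,.024,z],[.008,-.024,z]])
  print(z,proj(P@A.T+T,p,M).round(0).tolist())
cv2.imwrite('pics/w6.png',p['image'])
c=p['image'][110:302,128:384]
s=capture('side');t2=proj([T-[0,0,.035]],s,wcam(s))[0];print(t2)
x,y=int(t2[0]),int(t2[1]);k=s['image'][max(y-40,0):y+40,max(x-40,0):x+40]
im=np.zeros((400,800,3),np.uint8);a=cv2.resize(c,(480,360),interpolation=cv2.INTER_CUBIC);im[:360,:480]=a
k=cv2.resize(k,(320,320),interpolation=cv2.INTER_CUBIC);im[:320,480:]=k
cv2.imwrite('pics/w6v.png',cv2.convertScaleAbs(im,alpha=1.3,beta=20))
E
```

```text
14.5 [0.53032513 0.32866969 0.18962477] [ 0.4557579  -1.75183042 -2.19697267] 20.351851880550385 0.032749844249871055
ring 0.69 [216.8, 177.4, 299.0, 276.1] 1100
ring 0.45 [271.0, 183.4, 293.2, 266.1] 259
eye_a 0.92 [217.1, 178.0, 245.2, 270.3] 370
eye_a 0.91 [268.7, 184.0, 296.7, 270.3] 266
pliers 0.95 [198.4, 158.2, 319.7, 335.1] 10143
0.03 [[257.0, 277.0], [306.0, 242.0], [208.0, 242.0], [294.0, 185.0], [221.0, 185.0]]
0.036 [[257.0, 272.0], [305.0, 238.0], [209.0, 238.0], [293.0, 183.0], [222.0, 182.0]]
0.045 [[257.0, 266.0], [303.0, 232.0], [211.0, 232.0], [292.0, 179.0], [223.0, 179.0]]
[153.90181954 248.24627145]
```

```bash
cat > rg.py <<'E'
from ov import *
def ringpts(phi):
    L=[]
    for s in(1,-1):
        c,q=np.cos(phi),np.sin(phi)
        def f(P):
            P=np.asarray(P,float)-[-24.5,8.5];P=P@np.array([[c,q],[-q,c]])+[-24.5,8.5];return P*[1,s]/1000
        t=np.radians(np.linspace(25,155,40))
        L+= [f(np.c_[29.5*np.cos(t),29.5*np.sin(t)]),f(np.c_[23.5*np.cos(t),23.5*np.sin(t)])]
        for h in(8.5,5): L.append(f([(33+a*h,11+b*h) for a,b in((1,1),(1,-1),(-1,-1),(-1,1),(1,1))]))
    return L
def overlay(img,p,M,T,A,x,y,z,phi,S,off,flip=0,col=(0,255,0)):
    for P in ringpts(phi):
        Q=np.c_[P+[x,y],np.full(len(P),z)]
        u=(proj(Q@A.T+T,p,M)-off+.5)*S
        cv2.polylines(img,[u.round().astype(np.int32).reshape(-1,1,2)],False,col,1,cv2.LINE_AA)
E
python3 - <<'E'
from rg import *
st=sensors.state();T=np.array(st['tool_pos']);A=R.from_rotvec(st['ee_rot']).as_matrix()
p=capture('wrist');M=wcam(p,st)
S=5;off=np.array([185,160]);c=p['image'][160:280,185:330]
img=cv2.convertScaleAbs(cv2.resize(c,None,fx=S,fy=S,interpolation=cv2.INTER_CUBIC),alpha=1.4,beta=20)
overlay(img,p,M,T,A,-.001-.031,0,.0355,.2225,S,off)
cv2.imwrite('pics/w6o.png',img);print(img.shape)
E
```

```text
(600, 725, 3)
```

View pics/w6o.png

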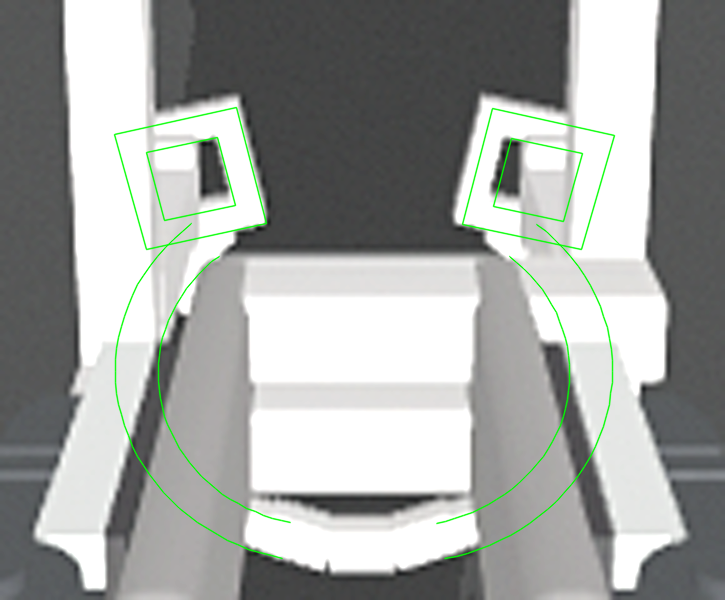

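The ring hangs flat from both eyes: windows at (200,175) and (510,175) against predictions within about 2 mm, bridge at (360,560). I'll squeeze slightly more and carry it over to measure the spindle at the final orientation.

send_rows(
  steps=[
    [[0,0,0.04],0.08],
    [[0,-0.05,0.07],0.18],
    [[0.03,-0.12,0.07],0.28],
    [[0.07,-0.2,0.07],0.38],
    [[0.11,-0.28,0.07],0.48],
    [[0.15,-0.36,0.07],0.58],
    [[0.19,-0.44,0.07],0.68],
    [[0.23,-0.52,0.07],0.78],
    [[0.27,-0.6,0.07],0.88],
    [[0.27,-0.6,0.07],0.9],
    [[0.27,-0.6,0.07],0.9],
  ],
  claw=31,
)

```text
time: 16.18
tool_pos: [0.6384, 0.0897, 0.218]
ee_rot: [-1.22, -2.894, -0.001]
contact_force: [-0.6, 1.1, -2.8]
width: 0.0313
finger_force: 20.8
```

send_rows(
  steps=[
    [[0.02,-0.06,0],0.1],
    [[0.04,-0.12,0],0.2],
    [[0.06,-0.18,0],0.3],
    [[0.08,-0.24,0],0.4],
    [[0.08,-0.24,0],0.508],
    [[0.08,-0.24,0],0.508],
    [[0.08,-0.24,0],0.508],
    [[0.08,-0.24,0],0.508],
  ],
)

```text
time: 17.18
tool_pos: [0.6707, -0.0059, 0.2187]
ee_rot: [-0.0, 3.141, -0.0]
contact_force: [0.7, 0.2, -2.6]
width: 0.0318
finger_force: 20.8
```

```bash
cat > sp.py <<'E'
from rg import *
st=sensors.state();T=np.array(st['tool_pos']);A=R.from_rotvec(st['ee_rot']).as_matrix()
print(st['time'],T,'ff',st['finger_force'],st['width'],'toolx',np.degrees(np.arctan2(A[1,0],A[0,0])),A[2].round(4),np.round(st['joint_pos'],2))
p=capture('wrist');M=wcam(p,st);cv2.imwrite('pics/sp.png',p['image'])
for b in nets.boxes_of('groove',p)[:2]: print(b)
g=cv2.GaussianBlur(cv2.cvtColor(p['image'],cv2.COLOR_BGR2GRAY),(3,3),0)
# refine: model circles (hub r36 z.06; head r20 z.079), maximise gradient along edge over xy
gx=cv2.Sobel(g,cv2.CV_32F,1,0);gy=cv2.Sobel(g,cv2.CV_32F,0,1)
t=np.linspace(0,2*np.pi,120,endpoint=False)
def score(x,y,r,z):
    P=np.c_[x+r*np.cos(t),y+r*np.sin(t),np.full(120,z)];u=proj(P,p,M)
    n=u-u.mean(0);n/=np.linalg.norm(n,axis=1)[:,None];u32=u.astype(np.float32)
    a=cv2.remap(gx,u32[:,:1],u32[:,1:],1)[:,0];b=cv2.remap(gy,u32[:,:1],u32[:,1:],1)[:,0]
    ok=(u[:,1]<150)&(u[:,1]>1)
    v=np.abs(a*n[:,0]+b*n[:,1])[ok];return np.minimum(v,80).mean()
for r,z in((.036,.06),(.02,.079),(.017,.083),(.11,.034)):
    best=max((score(.6146+i*5e-4,-.0078+j*5e-4,r,z),i,j) for i in range(-14,15) for j in range(-14,15))
    c=np.array([.6146+best[1]*5e-4,-.0078+best[2]*5e-4,z]);print(r,round(best[0],1),c.round(4),'tool',((c-T)@A).round(4))
E
python3 sp.py
```

```text
17.175 [ 0.67073767 -0.00585125  0.21865614] ff 20.839154720306396 0.03178294158244997 toolx -179.98951037716003 [-4.e-04 -1.e-04 -1.e+00] [ 0.47  0.62 -0.88  1.4   0.48  1.34  1.16]
{'extent': [149.8, 0.0, 357.9, 208.7], 'p': 0.73}
0.036 31.9 [ 0.6141 -0.0083  0.06  ] tool [ 0.0567 -0.0024  0.1586]
0.02 80.0 [ 0.6151 -0.0078  0.079 ] tool [ 0.0557 -0.0019  0.1396]
0.017 79.4 [ 0.6141 -0.0078  0.083 ] tool [ 0.0567 -0.0019  0.1356]
0.11 80.0 [ 0.6161 -0.0078  0.034 ] tool [ 0.0547 -0.0019  0.1846]
```

```bash
cat > fit.py <<'E'
from rg import *
from scipy.ndimage import gaussian_filter
st=sensors.state();T=np.array(st['tool_pos']);A=R.from_rotvec(st['ee_rot']).as_matrix()
p=capture('wrist');M=wcam(p,st)
g=cv2.cvtColor(p['image'],cv2.COLOR_BGR2GRAY).astype(np.float32)
g=np.clip(g,0,120);G=cv2.GaussianBlur(g,(0,0),.8);gx=cv2.Sobel(G,cv2.CV_32F,1,0);gy=cv2.Sobel(G,cv2.CV_32F,0,1)
def sc(P,keep=None):
    u=proj(P,p,M);d=np.gradient(u,axis=0);n=np.c_[-d[:,1],d[:,0]];n/=np.linalg.norm(n,axis=1)[:,None]+1e-9
    q=u.astype(np.float32);a=cv2.remap(gx,q[:,:1],q[:,1:],1)[:,0];b=cv2.remap(gy,q[:,:1],q[:,1:],1)[:,0]
    v=np.abs(a*n[:,0]+b*n[:,1]);return v.mean()
def eyeedges(phi):
    L=[]
    for s in(1,-1):
        c,q=np.cos(phi),np.sin(phi)
        # inner side (y=11-8.5), and front side half near gap, in shut coords
        for a,b in(((25.5,2.5),(41.5,2.5)),((41.5,2.5),(41.5,9)),((28.5,6),(37.5,6))):
            P=np.linspace(a,b,15)-[-24.5,8.5];P=P@np.array([[c,q],[-q,c]])+[-24.5,8.5];L.append(P*[1,s]/1000)
    return L
best=[]
for phi in np.arange(.19,.2701,.01):
  E=eyeedges(phi)
  for x in np.arange(-.036,-.0265,.0005):
    for y in np.arange(-.003,.0031,.0005):
      best.append((sum(sc(np.c_[e+[x,y],np.full(len(e),.0355)]@A.T+T) for e in E),phi,x,y))
best.sort(reverse=True)
for b in best[:6]: print(np.round(b,4))
E
python3 fit.py
```

```text
[ 6.385436e+02  2.300000e-01 -2.900000e-02  0.000000e+00]
[ 6.324145e+02  2.300000e-01 -3.000000e-02  0.000000e+00]
[ 6.321883e+02  2.300000e-01 -2.950000e-02  0.000000e+00]
[ 5.97097e+02  2.30000e-01 -2.85000e-02  0.00000e+00]
[ 5.937729e+02  2.200000e-01 -3.000000e-02  5.000000e-04]
[ 5.910752e+02  2.400000e-01 -2.900000e-02 -5.000000e-04]
```

send_rows(
  steps=[
    [[-0.1,-0.003,0],0],
    [[-0.21,-0.005,0],0],
    [[-0.21,-0.005,0],0],
    [[-0.21,-0.005,-0.08],0],
    [[-0.21,-0.005,-0.16],0],
    [[-0.21,-0.005,-0.205],0],
    [[-0.21,-0.005,-0.205],0],
    [[-0.21,-0.005,-0.205],0],
    [[-0.21,-0.005,-0.205],0],
  ],
)

```text
time: 18.45
tool_pos: [0.5876, -0.0086, 0.1376]
ee_rot: [-0.002, 3.14, 0.0]
contact_force: [-0.8, -0.0, -2.1]
width: 0.0318
finger_force: 20.8
```

```bash
python3 - <<'E'
from h import *
for i in range(3):
    st=sensors.state();T=np.array(st['tool_pos']);A=R.from_rotvec(st['ee_rot']).as_matrix()
    print(st['time'],T.round(4),'toolx',np.degrees(np.arctan2(A[1,0],A[0,0])).round(2),A[2].round(4),np.round(st['contact_force'],1),st['finger_force'],st['width'])
    p=capture('wrist')
E
```

```text
18.45 [ 0.5876 -0.0086  0.1376] toolx -179.93 [-0.0019  0.     -1.    ] [-0.8 -0.  -2.1] 20.820761919021606 0.03176927818885626
18.5 [ 0.5875 -0.0087  0.1374] toolx -179.94 [-1.7e-03 -1.0e-04 -1.0e+00] [ 0.2 -0.2 -1.9] 20.82046866416931 0.031479203174171806
18.55 [ 0.5873 -0.0087  0.1373] toolx -179.94 [-1.4e-03 -2.0e-04 -1.0e+00] [ 1.  -0.7 -1.9] 20.82021564245224 0.03123638096730748
```

send_rows(
  steps=[
    [[-0.001,0.002,0],0],
    [[-0.001,0.002,-0.01],0],
    [[-0.001,0.002,-0.02],0],
    [[-0.001,0.002,-0.026],0],
    [[-0.001,0.002,-0.032],0],
    [[-0.001,0.002,-0.038],0],
    [[-0.001,0.002,-0.044],0],
    [[-0.001,0.002,-0.044],0],
    [[-0.001,0.002,-0.044],0],
  ],
)

```text
time: 19.73
tool_pos: [0.5865, -0.008, 0.1189]
ee_rot: [-0.002, 3.142, 0.0]
contact_force: [1.1, 0.6, -2.9]
width: 0.0312
finger_force: 20.8
```

send_rows(
  steps=[
    [[0,0,-0.005],0],
    [[0,0,-0.01],0],
    [[0,0,-0.015],0],
    [[0,0,-0.02],0],
    [[0,0,-0.02],0],
  ],
)

```text
time: 20.35
tool_pos: [0.5863, -0.008, 0.1106]
ee_rot: [0.002, -3.141, -0.0]
contact_force: [0.5, 0.3, -2.8]
width: 0.0314
finger_force: 20.8
```

```bash
sed -i 's/np.arange(.19,.2701,.01)/np.arange(.21,.2601,.01)/' fit.py; python3 - <<'E'
from h import *
st=sensors.state();print(st['time'],st['tool_pos'],st['contact_force'],st['finger_force'],st['width'])
E
```

```text
20.35 [ 0.58630219 -0.00800489  0.1105785 ] [ 0.47477106  0.34939732 -2.78128001] 20.820447206497192 0.03136872716077395
```

Ring underside is at about 0.070 m with no contact, so it is passing the head freely. Continuing to the hub.

send_rows(
  steps=[
    [[0,0,-0.005],0],
    [[0,0,-0.01],0],
    [[0,0,-0.015],0],
    [[0,0,-0.02],0],
    [[0,0,-0.024],0],
    [[0,0,-0.024],0],
    [[0,0,-0.024],0],
  ],
)

```text
time: 21.22
tool_pos: [0.5864, -0.008, 0.1012]
ee_rot: [-0.002, 3.142, 0.0]
contact_force: [-0.1, -0.7, -2.5]
width: 0.031
finger_force: 20.8
```

send_rows(
  steps=[
    [[0,0,-0.002],0],
    [[0,0,-0.004],0],
    [[0,0,-0.006],0],
    [[0,0,-0.006],0],
  ],
)

```text
time: 21.72
tool_pos: [0.5872, -0.0079, 0.1005]
ee_rot: [-0.002, 3.14, -0.001]
contact_force: [-3.7, -0.7, 10.8]
width: 0.0312
finger_force: 21.8
```

send_rows(
  steps=[
    [[-0.001,0,0],0],
    [[-0.003,0,-0.001],0],
    [[-0.004,0,-0.002],0],
    [[-0.004,0,-0.002],0],
  ],
  claw=45,
)

```text
time: 22.22
tool_pos: [0.586, -0.0079, 0.0989]
ee_rot: [-0.002, 3.139, 0.0]
contact_force: [1.4, 0.2, 5.0]
width: 0.0451
finger_force: 16.5
```

send_rows(
  steps=[
    [[-0.001,0,-0.002],0],
    [[-0.003,0,-0.004],0],
    [[-0.005,0,-0.005],0],
    [[-0.005,0,-0.005],0],
  ],
  claw=57,
)

```text
time: 22.72
tool_pos: [0.5838, -0.008, 0.0966]
ee_rot: [-0.002, 3.14, -0.0]
contact_force: [1.2, -1.1, 6.0]
width: 0.0571
finger_force: 12.2
```

send_rows(
  steps=[
    [[-0.001,0,-0.002],0],
    [[-0.003,0,-0.003],0],
    [[-0.005,0,-0.003],0],
    [[-0.007,0,-0.003],0],
    [[-0.009,0,-0.003],0],
    [[-0.009,0,-0.003],0],
  ],
  claw=62,
)

```text
time: 23.48
tool_pos: [0.5796, -0.0079, 0.0951]
ee_rot: [-0.002, 3.141, 0.0]
contact_force: [0.8, 0.1, 5.6]
width: 0.062
finger_force: 7.3
```

```bash
python3 - <<'E'
from h import *
st=sensors.state();print(st['time'],st['tool_pos'],st['contact_force'],st['finger_force'],st['width'])
E
```

```text
23.475 [ 0.579599   -0.0079454   0.09509828] [0.76571301 0.14372797 5.55242707] 7.273012474179268 0.061989623853179375
```

send_rows(
  steps=[
    [[0,0,0.002],0],
    [[-0.002,0,0.002],0],
    [[-0.004,0,0.002],0],
    [[-0.006,0,0.002],0],
    [[-0.008,0,0.002],0],
    [[-0.008,0,0.002],0],
  ],
)

```text
time: 24.22
tool_pos: [0.5756, -0.0081, 0.0954]
ee_rot: [0.002, -3.141, 0.0]
contact_force: [0.1, -0.2, 0.1]
width: 0.0616
finger_force: 8.0
```

```bash
cat > fit2.py <<'E'
import sys
src=open('fit.py').read().split('best=[]')[0]
exec(src)
from scipy.spatial.transform import Rotation as R
print(st['time'],T,st['contact_force'],st['finger_force'],A[:2,0])
def run(z=.065):
  out=[]
  for phi in np.arange(0,.061,.02):
    E=eyeedges(phi)
    for x in np.arange(.606,.6235,.0005):       # ring origin world, ring x -> world -x
      for y in np.arange(-.012,-.0035,.0005):
        out.append((sum(sc(np.c_[x-e[:,0],y-e[:,1],np.full(len(e),z)]) for e in E),phi,x,y))
  out.sort(reverse=True)
  for b in out[:5]: print(np.round(b,4))
run()
c=p['image'][90:330,130:390];cv2.imwrite('pics/seat.png',c)
for b in nets.boxes_of('ring',p)[:3]: print(b)
E
python3 fit2.py
```

```text
24.225 [ 0.57564796 -0.00805021  0.09542182] [ 0.11850498 -0.19901922  0.09445081] 7.993045896291733 [-0.99999909 -0.00117881]
[ 3.99542e+02  4.00000e-02  6.13500e-01 -6.00000e-03]
[ 3.961964e+02  2.000000e-02  6.135000e-01 -8.000000e-03]
[ 3.957658e+02  2.000000e-02  6.115000e-01 -8.000000e-03]
[ 3.946895e+02  4.000000e-02  6.140000e-01 -6.000000e-03]
[ 3.946449e+02  4.000000e-02  6.135000e-01 -1.000000e-02]
{'extent': [214.5, 187.1, 297.2, 273.2], 'p': 0.68}
{'extent': [223.8, 161.1, 355.1, 336.0], 'p': 0.37}
```

send_rows(
  steps=[
    [[-0.002,0,-0.001],0],
    [[-0.004,0,-0.001],0],
    [[-0.006,0,-0.001],0],
    [[-0.008,0,-0.001],0],
    [[-0.008,0,-0.001],0],
    [[-0.008,0,-0.001],0],
  ],
)

```text
time: 25.08
tool_pos: [0.5729, -0.0079, 0.0953]
ee_rot: [-0.002, 3.141, 0.0]
contact_force: [1.7, 0.6, -0.9]
width: 0.062
finger_force: 7.9
```

```bash
python3 fit2.py
```

```text
25.075 [ 0.57288524 -0.00794802  0.09525411] [ 1.73462479  0.64357355 -0.85052922] 7.921528369188309 [-0.99999923 -0.00123132]
[ 4.23215e+02  4.00000e-02  6.10500e-01 -1.00000e-02]
[ 4.207558e+02  4.000000e-02  6.105000e-01 -6.000000e-03]
[ 4.138282e+02  4.000000e-02  6.105000e-01 -9.500000e-03]
[ 4.087854e+02  2.000000e-02  6.105000e-01 -8.000000e-03]
[ 4.065787e+02  4.000000e-02  6.125000e-01 -6.000000e-03]
{'extent': [215.0, 194.6, 293.6, 277.0], 'p': 0.55}
```

send_rows(
  steps=[
    [[0.008,0,0],0],
    [[0.008,0,0],0],
    [[0.008,0,0.01],0],
    [[0.008,0,0.03],0],
    [[0.008,0,0.08],0],
    [[0.008,0,0.18],0],
    [[0.008,0,0.307],0],
    [[0.1,0,0.307],0],
    [[0.24,0,0.307],0],
    [[0.24,0,0.307],0],
    [[0.24,0,0.307],0],
    [[0.24,0,0.307],0],
  ],
  claw=63,
)

```text
time: 26.68
tool_pos: [0.6681, -0.0078, 0.219]
ee_rot: [-0.003, 3.141, -0.001]
contact_force: [0.1, 0.5, -1.5]
width: 0.0633
finger_force: 8.2
```

```bash
cat > look.py <<'E'
from rg import *
st=sensors.state();T=np.array(st['tool_pos']);A=R.from_rotvec(st['ee_rot']).as_matrix()
print(st['time'],T,st['contact_force'],st['finger_force'])
p=capture('wrist');M=wcam(p,st);cv2.imwrite('pics/look.png',p['image'])
for t in('ring','eye_a'):
  for b in nets.regions_of(t,p)[:3]:
    e=b['extent'];print(t,round(b['p'],2),e,back([[e[0],e[1]],[e[2],e[3]]],.065,p,M)[:,:2].round(4).tolist())
r=nets.regions_of('ring',p)
if r:
  m=r[0]['mask'].astype(np.float32);D=cv2.GaussianBlur(m,(0,0),1)
  # silhouette IoU fit: ring model filled polygon
  def render(x,y,a,phi):
    im=np.zeros((384*2,512*2),np.uint8)
    c,s=np.cos(a),np.sin(a)
    L=ringpts(phi)
    def uv(P):
        W=np.c_[x+c*P[:,0]-s*P[:,1],y+s*P[:,0]+c*P[:,1],np.full(len(P),.065)];return (proj(W,p,M)*2+.5).round().astype(np.int32)
    for k in(0,4):
        o,i,e,w=L[k:k+4]
        cv2.fillPoly(im,[np.r_[uv(o),uv(i)[::-1]]],1);cv2.fillPoly(im,[uv(e)],1)
        cv2.fillPoly(im,[uv(w)],0)
    b=np.array([[-.0285,-.012],[-.0225,-.012],[-.0225,.012],[-.0285,.012]]);cv2.fillPoly(im,[uv(b)],1)
    return cv2.resize(im.astype(np.float32),(512,384),interpolation=cv2.INTER_AREA)
  def cost(v):
    q=render(*v);return -2*(q*m).sum()/(q.sum()+m.sum())
  from scipy.optimize import differential_evolution as de
  r=de(cost,[(.600,.630),(-.020,.005),(np.pi-.4,np.pi+.4),(-.02,.2)],maxiter=25,popsize=12,seed=1,tol=1e-6)
  print('fit x,y,a,phi',r.x.round(4),r.fun)
E
python3 look.py
```

```text
26.675 [ 0.66809671 -0.00777554  0.21898152] [ 0.12834697  0.46347132 -1.48444206] 8.195570558309555
ring 0.81 [228.3, 57.0, 287.8, 138.9] [[0.5707, -0.0346], [0.6479, 0.0236]]
eye_a 0.72 [261.3, 58.3, 283.5, 128.2] [[0.5718, -0.0036], [0.6372, 0.019]]
fit x,y,a,phi [ 0.6129 -0.008   3.1503 -0.0046] -0.8337669372558594
```

```bash
cat > look2.py <<'E'
src=open('fit.py').read().split('def eyeedges')[0].replace('g=np.clip(g,0,120);','')
exec(src)
from scipy.optimize import differential_evolution as de
for nm in ('cur',):
  def model(v):
    x,y,a,phi,z=v;c,s=np.cos(a),np.sin(a);t=0
    for i,P in enumerate(ringpts(phi)):
      if i%4==1: continue
      if len(P)==5: P=np.concatenate([np.linspace(P[k],P[k+1],8)[1:-1] for k in range(4)])
      W=np.c_[x+c*P[:,0]-s*P[:,1],y+s*P[:,0]+c*P[:,1],np.full(len(P),z)]
      u=proj(W,p,M);q=u.astype(np.float32)
      a_=cv2.remap(mag,q[:,:1],q[:,1:],1)[:,0];t+=np.minimum(a_,150).mean()
    return -t
  mag=np.hypot(gx,gy)
  for fz in((.0649,.0651),(.055,.1)):
    r=de(model,[(.600,.630),(-.020,.005),(np.pi-.15,np.pi+.15),(-.02,.25),fz],maxiter=60,popsize=15,seed=2,tol=1e-8)
    print(r.x.round(4),r.fun)
  # window dark components
  g0=cv2.cvtColor(p['image'],cv2.COLOR_BGR2GRAY)
  print(g0[52:86:2,222:296:2])
E
python3 look2.py
```

```text
[ 0.6134 -0.0079  3.145  -0.0099  0.0649] -399.9610900878906
[ 0.6132 -0.0079  3.144  -0.0038  0.0587] -417.5965576171875
[[216 217 155 156 158 159 159 160 159 160 159 159 159 159 160 159 159 160
  159 159 159 159 159 160 160 159 158 159 159 158 159 158 159 158 159 159
  158]
 [216 217 218 158 158 159 159 160 160 159 159 159 160 159 160 159 159 159
  159 160 159 158 160 159 159 159 159 159 159 159 158 159 159 158 159 159
  159]
 [217 216 217 154 157 159 159 159 160 160 161 160 161 160 161 161 160 159
  159 160 161 161 161 160 160 161 160 160 159 159 159 158 158 158 158 160
  159]
 [217 216 217 219 156 160 160 153 130 130 130 130 130 129 130 129 115 159
  159 128 129 130 130 129 130 128 130 129 154 160 159 159 158 159 157 159
  158]
 [217 217 216 217 155 159 159 153 129 131 131 131 131 131 131 131 115 159
  160 128 130 131 132 131 132 131 130 130 154 159 159 159 159 159 158 159
  158]
 [216 216 216 217 153 157 159 153 131 123 141 141 140 141 141 130 115 161
  160 128 131 141 142 141 141 141 123 130 154 159 158 159 158 159 158 158
  159]
 [217 217 217 217 218 154 159 154 130 121 160 16
[... 957 characters left out ...]
 150 129 130 132 131 130 129 130 130 131 152 154 137 160 158 159 159 159
  158]
 [216 216 217 217 185 216 145 152 154 128 132 133 132 132 149 155 156 155
  151 151 154 149 131 132 133 131 130 156 152 152 154 149 159 159 159 158
  159]
 [217 217 217 187 215 214 144 151 128 133 133 131 107 158 151 151 155 156
  151 149 153 152 154 138 129 132 132 129 153 151 152 151 160 158 158 157
  159]
 [217 216 216 218 217 214 155 128 133 132 129 159 154 157 154 150 157 156
  152 150 155 154 151 157 151 129 131 132 129 151 154 153 148 159 158 158
  158]
 [216 217 173 217 216 213 199 131 132 132 129 129 154 154 115  95  81  86
   85  81  97 135 149 156 127 131 132 131 132 117 153 153 150 137 159 158
  157]]
```

The edge fit shows the ring seated and shut: arm opening about 0, flat at hub height, centred within about 1.5 mm of the spindle axis. Now the pliers go back to the rest.

send_rows(
  steps=[
    [[-0.1,-0.15,0],0.03],
    [[-0.2,-0.3,0],0.08],
    [[-0.3,-0.45,0],0.135],
    [[-0.361,-0.6,0],0.135],
    [[-0.361,-0.653,0],0.135],
    [[-0.361,-0.653,0],0.135],
    [[-0.361,-0.653,-0.1],0.135],
    [[-0.361,-0.653,-0.15],0.135],
    [[-0.361,-0.653,-0.15],0.135],
    [[-0.361,-0.653,-0.15],0.135],
    [[-0.361,-0.653,-0.15],0.135],
  ],
)

```text
time: 28.3
tool_pos: [0.5253, -0.2691, 0.1592]
ee_rot: [-0.335, 3.122, -0.002]
contact_force: [-0.4, 0.1, -2.5]
width: 0.0633
finger_force: 8.4
```

```bash
cat > pr.py <<'E'
from rg import *
for i in range(2):
    st=sensors.state();T=np.array(st['tool_pos']);A=R.from_rotvec(st['ee_rot']).as_matrix();p=capture('wrist')
print(st['time'],T.round(4),'toolx',np.degrees(np.arctan2(A[1,0],A[0,0])).round(2),A[2].round(3),np.round(st['contact_force'],1),st['finger_force'],np.round(st['joint_pos'],2))
print('need tcp',np.array([.5238,-.2689])-T[:2])
E
python3 pr.py
```

```text
28.35 [ 0.5251 -0.2692  0.1591] toolx -167.77 [-0.001 -0.001 -1.   ] [-0.3 -0.5 -2.9] 8.362790197134018 [ 1.06  0.56 -0.94  1.68  0.49  1.16  1.77]
need tcp [-0.00131713  0.00027872]
```

send_rows(
  steps=[
    [[-0.003,0.001,-0.05],0],
    [[-0.003,0.001,-0.12],0],
    [[-0.003,0.001,-0.18],0],
    [[-0.003,0.001,-0.22],0],
    [[-0.003,0.001,-0.24],0],
    [[-0.003,0.001,-0.25],0],
    [[-0.003,0.001,-0.255],0],
    [[-0.003,0.001,-0.258],0],
    [[-0.003,0.001,-0.258],0],
  ],
)

```text
time: 29.52
tool_pos: [0.5251, -0.2685, 0.0563]
ee_rot: [-0.335, 3.12, -0.001]
contact_force: [3.5, 1.8, 5.5]
width: 0.0631
finger_force: 8.3
```

```bash
python3 pr.py
```

```text
29.575 [ 0.5251 -0.2685  0.0563] toolx -167.76 [-0.003 -0.001 -1.   ] [3.4 2.9 5.5] 8.289151266217232 [ 1.    0.66 -0.87  1.78  0.6   0.98  1.68]
need tcp [-0.00132055 -0.00039558]
```

send_rows(
  steps=[
    [[0.004,0.001,0.003],0],
    [[0.006,0.001,0.003],0],
    [[0.006,0.001,0],0],
    [[0.006,0.001,-0.002],0],
    [[0.006,0.001,-0.002],0],
  ],
)

```text
time: 30.25
tool_pos: [0.5267, -0.2683, 0.0545]
ee_rot: [-0.335, 3.122, -0.001]
contact_force: [3.5, 0.6, 4.7]
width: 0.0629
finger_force: 8.7
```

```bash
python3 pr.py
```

```text
30.3 [ 0.5267 -0.2683  0.0545] toolx -167.76 [-0.002 -0.001 -1.   ] [2.8 0.6 5.8] 8.700411468744278 [ 0.99  0.67 -0.86  1.78  0.6   0.98  1.67]
need tcp [-0.00291367 -0.00063342]
```

send_rows(
  steps=[
    [[0,0,0.002],0],
    [[0,0,0.003],0],
    [[0,0,0.003],0],
    [[0,0,0.003],0],
    [[0,0,0.003],0],
  ],
  claw=85,
)

```text
time: 30.98
tool_pos: [0.5255, -0.2684, 0.0551]
ee_rot: [0.334, -3.124, -0.0]
contact_force: [-0.8, 0.2, -0.5]
width: 0.0854
finger_force: 0.0
```

send_rows(
  steps=[
    [[0,0,0.03],0],
    [[0,0,0.08],0],
    [[0,0,0.15],0],
    [[0,0,0.25],0],
    [[0,0,0.38],0],
    [[0,0,0.5],0],
    [[0,0,0.5],0],
    [[-0.08,0,0.5],0.0],
    [[-0.08,0,0.5],0.0],
    [[-0.08,0,0.5],0.0],
  ],
)

```text
time: 32.22
tool_pos: [0.4938, -0.2685, 0.2555]
ee_rot: [-0.334, 3.123, -0.001]
contact_force: [0.4, -0.5, 0.2]
width: 0.085
finger_force: 0.0
```

```bash
cat > chk.py <<'E'
from ov import *
from scipy.optimize import differential_evolution as de
st=sensors.state();T=np.array(st['tool_pos'])
print(st['time'],T,st['contact_force'])
p=capture('wrist');M=wcam(p,st);cv2.imwrite('pics/chk.png',p['image'])
for t in('pliers','rest_top'):
  for b in nets.boxes_of(t,p)[:3]: print(t,round(b['p'],2),b['extent'])
g=cv2.cvtColor(p['image'],cv2.COLOR_BGR2GRAY);b=cv2.GaussianBlur(g,(0,0),1.).astype(np.float32)
mag=np.minimum(np.hypot(cv2.Sobel(b,cv2.CV_32F,1,0),cv2.Sobel(b,cv2.CV_32F,0,1)),150)
def ears(v):
  x,y,z,a,roll,pitch=v;t=0
  for s in(1,-1):
    c=[(-.038,s*.0055,.058),(.038,s*.0055,.058),(.038,s*.0135,.058),(-.038,s*.0135,.058),(-.038,s*.0055,.058)]
    P=np.concatenate([np.linspace(c[k],c[k+1],20) for k in range(4)])
    P=R.from_euler('xy',[roll,pitch]).apply(P)
    q=proj(place(P,x,y,z,a),p,M).astype(np.float32);t+=cv2.remap(mag,q[:,:1],q[:,1:],1).mean()
  return -t
for bd in(((.0199,.0201),(-1e-4,1e-4)),((.010,.035),(-.1,.1))):
  r=de(ears,[(.515,.535),(-.28,-.258),bd[0],(.1,.32),bd[1],bd[1]],maxiter=80,popsize=15,seed=1,tol=1e-8);print(r.x.round(4),r.fun)
E
python3 chk.py
```

```text
32.225 [ 0.49375061 -0.26850595  0.25550825] [ 0.37814647 -0.4571692   0.16868027]
pliers 0.93 [199.6, 240.7, 245.2, 305.8]
pliers 0.75 [239.7, 1.5, 348.9, 64.4]
rest_top 0.96 [219.7, 126.7, 287.7, 220.1]
[ 5.260e-01 -2.680e-01  1.990e-02  2.198e-01 -1.000e-04  0.000e+00] -271.2069091796875
[ 0.5294 -0.2668  0.0105  0.2176  0.0154 -0.0118] -280.96863
```

```bash
python3 - <<'E'
from h import *
for n in('side','top'):
    p=capture(n);M=wcam(p)
    o=cv2.resize(cv2.imread(f'pics/{n}0.png'),(512,384),interpolation=cv2.INTER_AREA).astype(float)
    for b in nets.boxes_of('pliers',p)[:4]: print(n,round(b['p'],2),np.round(b['extent']))
    d=np.abs(p['image'].astype(float)-o).max(2);c=proj([[.526,-.268,.1]],p,M)[0];x,y=map(int,c);print('rest px',c,'diff mean there',d[y-25:y+25,x-25:x+25].mean())
    m=cv2.morphologyEx((d>50).astype(np.uint8),cv2.MORPH_OPEN,np.ones((3,3)));k,l,s,ce=cv2.connectedComponentsWithStats(m)
    print([(ce[i].round().tolist(),int(s[i,4])) for i in range(1,k) if s[i,4]>15])
    if n=='side':
        for nm,q in(('ring old',(.518,.307,0)),('spindle',(.6147,-.0078,.07))): print(nm,proj([q],p,M)[0].round())
E
```

```text
side 0.88 [347. 153. 385. 196.]
side 0.58 [303. 125. 332. 163.]
side 0.57 [284. 120. 298. 145.]
side 0.23 [225. 182. 246. 191.]
rest px [318.61263526 144.19608015] diff mean there 5.6272
[([346.0, 15.0], 1130), ([493.0, 22.0], 1440), ([340.0, 63.0], 1106), ([474.0, 71.0], 1052), ([502.0, 100.0], 410), ([489.0, 136.0], 61), ([380.0, 146.0], 22), ([262.0, 172.0], 56), ([174.0, 280.0], 381)]
ring old [175. 280.]
spindle [237. 180.]
top 0.96 [341. 224. 374. 251.]
top 0.63 [343. 138. 360. 155.]
rest px [352.841662  181.4583471] diff mean there 25.1308
[([424.0, 253.0], 12729), ([443.0, 146.0], 334), ([370.0, 168.0], 16), ([350.0, 176.0], 318), ([365.0, 176.0], 18), ([175.0, 193.0], 283), ([311.0, 213.0], 179), ([350.0, 252.0], 19), ([506.0, 256.0], 44), ([506.0, 272.0], 54), ([483.0, 276.0], 52), ([490.0, 356.0], 2513)]
```

```bash
python3 -c "
from cell import ticket
print(ticket.hand_in())"
```

```text
the job is handed in; nothing more can be done
None
```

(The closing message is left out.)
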